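# Wedge an instrument case tight in the clamping jig

## Robot

A 7-joint arm with a two-finger parallel gripper is mounted at the origin on the work surface. World frame = base frame: x ahead of the robot, y to its left, z up, the work surface at z = 0. Lengths are in m, angles in rad, forces in N, time in s.
With the tool pointing down it reaches from about 0.4 to 0.875 m from the base axis. Payload 4.4 kg.
Tool frame: the origin (TCP) lies on the centre line of the jaws, within the pads' length; the fingertips stand finger_overhang ahead of it and the grasp point (between the pads) lies 6 mm ahead of it (finger_overhang is the distance from the TCP to the fingertips, in m); z points along the fingers, x is the direction in which the jaws open and shut, and the axes are right-handed (so a half turn about z gives the same grasp; the last joint's range is limited). The gripper opens to 85 mm and grips with 20 to 120 N. Pads are 22 mm wide; open, the fingers measure 114 mm over their backs; the gripper's body (76 mm by 85 mm) begins 54 mm behind the grasp point. The pads swing forward as they close: fully open they stand 13 mm farther back than shut.
Start: joints at [-1.337, 0.628, 0.038, 1.517, -0.027, 0.996, -0.02], TCP at [0.192, 0.621, 0.256] pointing down, gripper open.
Joint ranges: [-3.06, 3.06], [-0.37, 2.12], [-1.25, 1.32], [0.18, 2.47], [-1.1, 4.24], [0.23, 1.98], [-2.94, 2.94]. Speed limits (rad/s): [2.57, 2.57, 3.14, 3.14, 3.14, 3.14, 3.14].

## Interface

Orientations are given as [roll, pitch, yaw] about the fixed x, y, z axes, in that order (R = Rz(yaw) Ry(pitch) Rx(roll)).
In Python, from workcell import * gives the robot as it stands.
- The arm moves only by the tool play_rows, never from a script. Its argument "rows" is a list of rows, each a list of 7 numbers: the closure, from 0 (fully open) to 1 (shut), then the shift along the tool's x, y, z in mm, then the turn, a rotation vector about the tool's x, y, z in degrees. In form: [[grip, tx, ty, tz, ax, ay, az], ...]. A call has 1 to 5 rows; each row shifts and turns the commanded pose from where the row before left it, along the tool's axes as they then stand; what a row does not reach is not made up. A row lasts 1/12 s, in which the tool goes at most 41.7 mm and 7.16 degrees, less where a joint would pass 70% of its speed; a pose out of reach is approached as far as the arm can. A call is refused whole if a number of a shift passes 41.7 or a number of a turn 7.16, either way. A call with a gripper value outside its range is refused whole. The fingers move at their own pace and stop on an object; "squeeze" is the grip in N (left out, the last holds). Time passes only in rows, so rows that do not move let the fingers close. It gives the time, the measured TCP pose, the force and the opening at its end, in the units of the state.
- observe(): the state, without advancing time (a new reading comes with each control period).
- capture(name): name is "scene" or "top" or "wrist"; returns (picture, depth): 384x512x3 uint8, red, green, blue; 384x512 float32, m along the optical axis (not along the pixel's ray), 0 where there is no reading.
- calibration(name): a dict with "camera_matrix" (3x3 intrinsics, pixels), "distortion" ([k1, k2, p1, p2, k3] as OpenCV has them; the pictures are not rectified), "xyz" and "rotation" of the camera in the world; the wrist camera has in their place "T_tool_cam" (4x4, takes a point from camera to tool coordinates, whose origin is the TCP and whose axes are the tool frame's). Camera axes: x right, y down, z forward; pixel columns grow to the right and rows downward; lengths in m; the calibration is good to about 2 mm. A picture is of the moment at which its call begins: read the wrist's pose just before it. calibration takes no time and is no camera call.
- close_job(): hands the job in, once; it reports no verdict.
The state is a dict: "time": time; "joints": joint angles; "joint_vel": joint speeds; "effort": joint torques, N m; "tcp_pos": TCP position; "tcp_rot": TCP orientation; "wrist_force": force on the tool from outside, world axes, zero at the start; "moment": the same for the moment, N m; "width": opening from 0.0 (shut) to 1.0 (fully open).
Only numpy, scipy, OpenCV 4.12 (cv2) and the standard library are available. Lean on these libraries where they do the work, as an engineer would, in place of code of your own. Each camera call takes 0.05 s, during which the arm holds its last target.

## Task

The aluminium instrument case stands loose in the wooden clamping jig and its wedge is only just started. Pick up the soft-faced mallet and knock the thick end of the wedge with it in several separate light taps, drawing the mallet back between them, until the wedge stops advancing and holds the case tight: do not pound or overdrive it, lean on it, push it with the gripper or hit the case. Then lay the mallet flat on the bench again, off the jig, and let go of it; leave the multimeter, bottle, dish and screwdriver where they are.

Things in the scene. Friction and masses are not known exactly. Their poses are not given: they have to be found in the camera images.
- mallet_grip (a point): point on the mallet's wooden shaft to grip it by, near its balance. The mallet lies on its side, shaft 24 mm wide (along y), 18 mm thick, its centre 16 mm above the bench. x along the handle to the head, y along the head, z up. Bare shaft from 34 mm ahead of this point (head) to 82 mm behind it, then 110 mm of rubber grip, 28 mm wide, 32 mm high
- mallet_head (a point): centre of the mallet's head, 50 mm ahead of mallet_grip: head 92 mm long along its y, 16 mm in radius, with two equal white nylon faces 32 mm in diameter, centred 46 mm from this point on either side (+y and -y); either may be used
- wedge_butt (a point): centre of the wedge's thick end, the face to tap, 27 mm wide (x) and 30 mm high, 15 mm above the jig board (33 mm above the bench). The wedge points along its +y, which is the jig's +y: the way it is driven
- jig: clamping jig fixed to the bench: plywood board 190 (x) by 210 (y) by 18 mm, origin under it at bench height (board from y -125 to +85 mm), z up. From its -x side: a fence 40 mm high with a rubber-backed pressing strip, face at x -60 mm; the case; the wedge; a slanted cleat 28 mm high with two wing nuts. End stop at y +61 mm. Beyond y -80 mm only the wedge's end stands on it
- case_center (a point): centre of the die-cast aluminium case, 75 (x) by 120 (y) by 45 mm, 0.45 kg, standing on the jig board between pressing strip and wedge, its top 63 mm above the bench
- wedge: hardwood wedge 140 mm long, tapering 1 in 10, 30 mm high, on the jig board; origin under its middle. As found it slides freely for 10 to 80 mm (the cleat is set by hand, so this differs each time), then every further mm adds 3 to 6 N. Taps at 0.06 to 0.09 m/s that stop at 15 to 20 N, repeated until they advance it no more, seat it well; over 30 N of steady push or harder taps overdrive it
- case: the same case; origin at the centre of its underside
- mallet: the mallet, 0.3 kg; origin under the centre of its head, at its underside when it lies flat; z up when it lies flat
- meter: bystander: dark multimeter 150 by 75 by 34 mm, lying flat
- solvent: bystander: small bottle, 48 mm in diameter and 110 mm high, upright
- dish: bystander: steel dish 76 mm across, 24 mm high
- driver: bystander: black-handled screwdriver 190 mm long, lying
Mind the look-alikes: they are no part of the job. Of the things shaped like the case, the aluminium one is meant.

How it is judged:
By the outcome, as a careful person would: the job done as asked, in the order asked, and still so for the second after the job is handed in, with the robot touching nothing.
It also fails if it takes over 54 s, if anything falls off the work surface, if the arm or the gripper's body presses on something with over 40 N, if the wrist force passes 120 N, or if a joint passes its speed limit or range.

## Working session

There is one attempt and no reset: what is moved stays moved. The work goes in short steps, Python scripts to look and compute and a tool call to move; the robot and the scene stay as the last step left them, time stands still between calls to the robot, and variables do not carry over. Pictures are saved under pics/ and viewed, and the job is handed in when it is done.

Besides the shell and the picture viewer there is one more tool, called after "Call:" in YAML: its name, and indented under it one key for each argument. play_rows: Moves the arm, as the interface text tells. Its arguments: {"type":"object","properties":{"rows":{"type":"array","items":{"type":"array","items":{"type":"number"}}},"squeeze":{"type":"number"}},"required":["rows"]}

```bash
mkdir -p pics; ls; python3 - <<'E'
from workcell import *
import cv2
s=observe();print(s)
for n in ["scene","top"]:
    p,d=capture(n);cv2.imwrite(f"pics/{n}0.png",p[...,::-1]);import numpy as np;np.savez(f"pics/{n}0.npz",p=p,d=d)
    print(n,calibration(n))
print(calibration("wrist"))
E
```

```text
pics
{'time': 0.0, 'joints': array([-1.33680799,  0.62934205,  0.03844086,  1.5183901 , -0.02698185,
        0.9962763 , -0.02000783]), 'joint_vel': array([ 8.53430439e-04,  4.59011911e-04, -9.51401815e-05, -5.21133628e-04,
        1.17682202e-03, -6.10998765e-04,  6.44962593e-04]), 'effort': array([-5.62578327e-05, -5.63399971e+01,  1.22598186e+00, -1.93438107e+01,
        1.09814038e-02,  1.04422291e-02,  9.74405964e-06]), 'tcp_pos': array([0.1917611 , 0.62046062, 0.2553846 ]), 'tcp_rot': array([3.14155286e+00, 1.89736082e-03, 1.27101037e+00]), 'wrist_force': array([ 0.06989061,  0.5874536 , -0.97013661]), 'moment': array([ 0.04624614, -0.01058528,  0.02061282]), 'width': 0.9969095248168388}
scene {'camera_matrix': array([[411.56625046,   0.        , 259.11369808],
       [  0.        , 411.56625046, 194.11095635],
       [  0.        ,   0.        ,   1.        ]]), 'distortion': array([-0.07890159,  0.        ,  0.        ,  0.        ,  0.        ]), 'xyz': array([ 1.51550855, -0.0547041 ,  0.7749937 ]), 'rotation': array([-2.19768283, -0.02116991,  1.4216619 ])}
top {'camera_ma
[... 290 characters left out ...]
31318685]), 'rotation': array([-3.00369536e+00,  4.57161072e-05, -1.55336609e+00])}
{'camera_matrix': array([[342.35447516,   0.        , 255.05934249],
       [  0.        , 342.35447516, 190.83506181],
       [  0.        ,   0.        ,   1.        ]]), 'distortion': array([-0.06014737,  0.        ,  0.        ,  0.        ,  0.        ]), 'T_tool_cam': array([[ 9.99999749e-01, -3.48807892e-04,  6.16806086e-04,
         1.06847653e-03],
       [ 1.52700472e-04,  9.56080689e-01,  2.93103553e-01,
        -7.41089769e-02],
       [-6.91953220e-04, -2.93103385e-01,  9.56080502e-01,
        -1.18534489e-01],
       [ 0.00000000e+00,  0.00000000e+00,  0.00000000e+00,
         1.00000000e+00]])}
```

View pics/scene0.png

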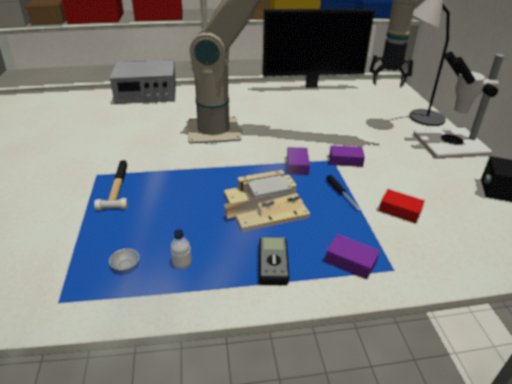

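View pics/top0.png

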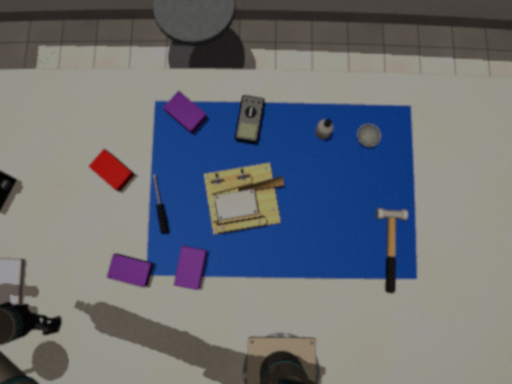

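```bash
python3 -c "
import workcell
print([n for n in dir(workcell) if n[0]!='_'])
print(getattr(workcell,'finger_overhang',None))"
```

```text
['PlanningError', 'calibration', 'capture', 'close_job', 'finger_overhang', 'observe']
0.025
```

```bash
cat > h.py <<'E'
import numpy as np, cv2
from scipy.spatial.transform import Rotation as R
from workcell import *
def rpy(r): return R.from_euler('xyz',r).as_matrix()
def campose(n,s=None):
    c=calibration(n)
    if n=="wrist":
        T=np.eye(4);T[:3,:3]=rpy(s['tcp_rot']);T[:3,3]=s['tcp_pos'];T=T@c['T_tool_cam'];return c,T[:3,:3],T[:3,3]
    return c,rpy(c['rotation']),c['xyz']
def px2w(n,uv,z,s=None):
    c,Rm,t=campose(n,s)
    q=cv2.undistortPoints(np.array(uv,float).reshape(-1,1,2),c['camera_matrix'],c['distortion']).reshape(-1,2)
    d=np.c_[q,np.ones(len(q))]@Rm.T
    z=np.broadcast_to(z,len(q))
    return t+d*((z-t[2])/d[:,2])[:,None]
def w2px(n,P,s=None):
    c,Rm,t=campose(n,s)
    p=(np.array(P,float).reshape(-1,3)-t)@Rm
    return cv2.projectPoints(p,np.zeros(3),np.zeros(3),c['camera_matrix'],c['distortion'])[0].reshape(-1,2)
def crop(img,x0,y0,x1,y1,k,f):
    cv2.imwrite(f,cv2.resize(img[y0:y1,x0:x1,::-1],None,fx=k,fy=k,interpolation=cv2.INTER_CUBIC))
E
python3 - <<'E'
from h import *
p=np.load('pics/top0.npz')['p']
crop(p,190,150,300,250,7,'pics/c1.png')
crop(p,360,195,430,300,5,'pics/c2.png')
E
```

```text
(no output)
```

View pics/c1.png

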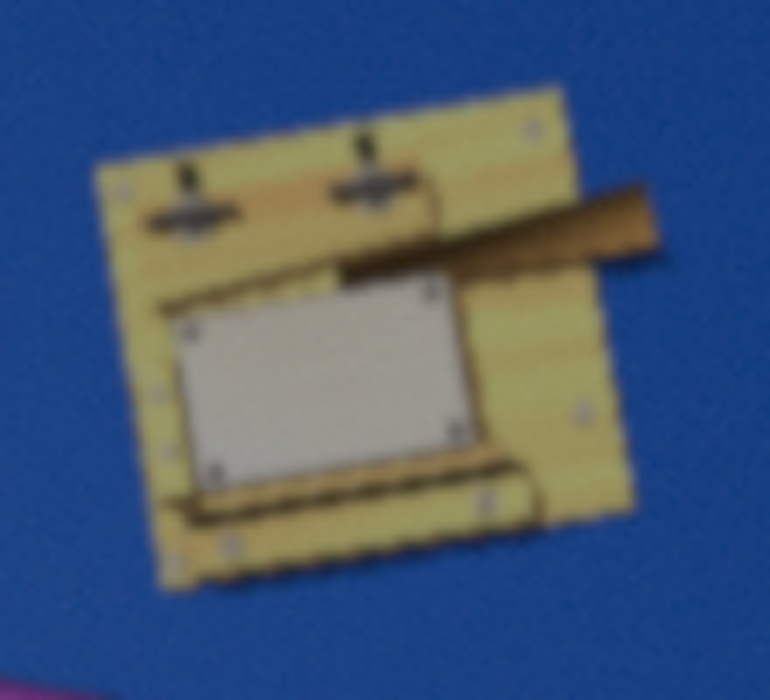

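View pics/c2.png

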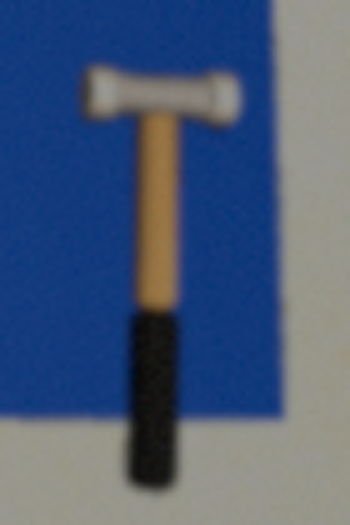

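```bash
python3 - <<'E'
from h import *
o=np.array([190,150])
B=px2w('top',np.array([(97,165),(563,88),(634,513),(163,588)])/7+o,.018);print(B)
W=px2w('top',np.array([(645,185),(660,245),(340,272)])/7+o,.048);print('wedge',W)
C=px2w('top',np.array([(175,320),(450,270),(485,440),(200,492)])/7+o,.063);print('case',C,C.mean(0))
e=(B[0]-B[1])[:2];print('jig yaw',np.degrees(np.arctan2(-e[0],e[1])));e=(B[3]-B[2])[:2];print(np.degrees(np.arctan2(-e[0],e[1])))
e=(B[0]-B[3])[:2];print(np.degrees(np.arctan2(e[1],e[0])));e=(B[1]-B[2])[:2];print(np.degrees(np.arctan2(e[1],e[0])))
print('board centre',B.mean(0))
o=np.array([360,195])
M=px2w('top',np.array([(85,92),(240,100),(162,95),(158,200),(157,309),(153,488)])/5+o,[.018,.018,.02,.025,.025,.032]);print('mallet',M)
E
```

```text
[[0.59584012 0.2486524  0.018     ]
 [0.63435701 0.04141374 0.018     ]
 [0.44512589 0.00801774 0.018     ]
 [0.40870929 0.21355084 0.018     ]]
wedge [[ 5.85810707e-01  6.38657336e-03  4.80000000e-02]
 [ 5.59547714e-01 -3.25581471e-04  4.80000000e-02]
 [ 5.45312447e-01  1.38072455e-01  4.80000000e-02]]
case [[0.5212725  0.20749371 0.063     ]
 [0.54487243 0.09048633 0.063     ]
 [0.47227868 0.07438668 0.063     ]
 [0.44805315 0.19473798 0.063     ]] [0.49661919 0.14177618 0.063     ]
jig yaw 10.528722263792213
10.04746242536779
10.623951327111225
10.008647356443815
board centre [0.52100808 0.12790868 0.018     ]
mallet [[ 0.48025042 -0.29109786  0.018     ]
 [ 0.4766571  -0.38906541  0.018     ]
 [ 0.47890987 -0.33896922  0.02      ]
 [ 0.41380019 -0.33329034  0.025     ]
 [ 0.34744092 -0.33132303  0.025     ]
 [ 0.24052392 -0.32485835  0.032     ]]
```

Call:
play_rows:
  rows:
    - [0,-25,24,0,0,0,0]
    - [0,-25,24,0,0,0,0]
    - [0,-25,24,0,0,0,0]
    - [0,-25,24,0,0,0,0]
    - [0,-25,24,0,0,0,0]
  squeeze: 110

```text
time: 0.52
tcp_pos: [0.27, 0.4644, 0.2559]
tcp_rot: [-3.142, 0.001, 1.271]
wrist_force: [0.5, 0.6, 0.5]
width: 1.002
```

Call:
play_rows:
  rows:
    - [0,-25,24,0,0,0,0]
    - [0,-25,24,0,0,0,0]
    - [0,-25,24,0,0,0,0]
    - [0,-25,24,0,0,0,0]
    - [0,-25,24,0,0,0,0]

```text
time: 0.93
tcp_pos: [0.3477, 0.3096, 0.2562]
tcp_rot: [-3.141, 0.0, 1.271]
wrist_force: [0.8, -0.6, -0.1]
width: 0.999
```

Call:
play_rows:
  rows:
    - [0,-25,24,0,0,0,0]
    - [0,-25,24,0,0,0,0]
    - [0,-25,24,0,0,0,0]
    - [0,-25,24,0,0,0,0]
    - [0,-25,24,0,0,0,0]

```text
time: 1.35
tcp_pos: [0.4254, 0.1548, 0.2562]
tcp_rot: [-3.141, 0.0, 1.271]
wrist_force: [0.9, -0.4, -0.8]
width: 0.998
```

Call:
play_rows:
  rows:
    - [0,-25,24,0,0,0,0]
    - [0,-25,24,0,0,0,0]
    - [0,-25,24,0,0,0,0]
    - [0,-25,24,0,0,0,0]
    - [0,0,0,0,0,0,0]

```text
time: 1.77
tcp_pos: [0.49, 0.0249, 0.2564]
tcp_rot: [3.138, 0.003, 1.261]
wrist_force: [0.7, 0.3, 0.4]
width: 1.004
```

```bash
python3 - <<'E'
from h import *
s=observe();print(s['time'],s['tcp_pos'],s['tcp_rot'],s['wrist_force'],abs(s['joint_vel']).max())
p,d=capture('wrist');import pickle;pickle.dump((s,p,d),open('pics/w1.pkl','wb'))
crop(p,0,0,512,384,1.5,'pics/w1.png')
E
```

```text
1.7667 [0.4900195  0.02486575 0.25638328] [3.13762442 0.00318908 1.26076211] [0.69194194 0.33783527 0.37047969] 0.0886331114233984
```

View pics/w1.png

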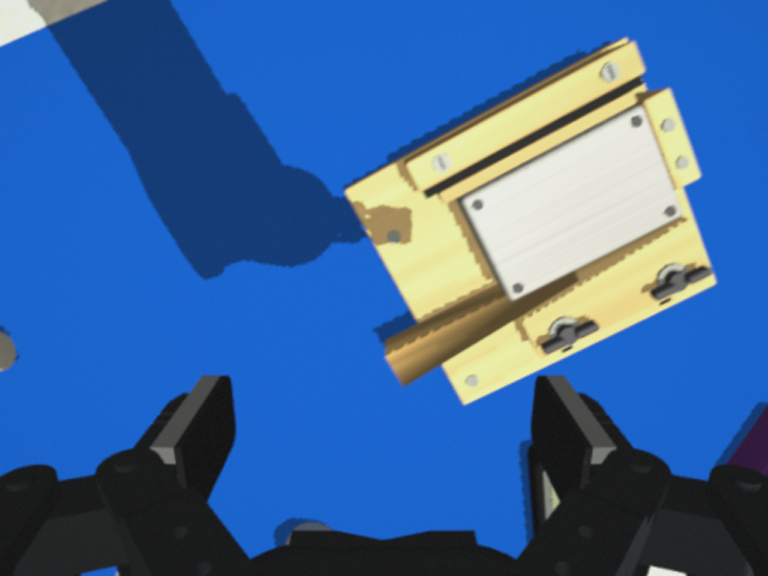

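```bash
python3 - <<'E'
from h import *
import pickle
s,p,d=pickle.load(open('pics/w1.pkl','rb'))
crop(p,220,180,400,280,4.4,'pics/w1c.png')
E
```

```text
(no output)
```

View pics/w1c.png

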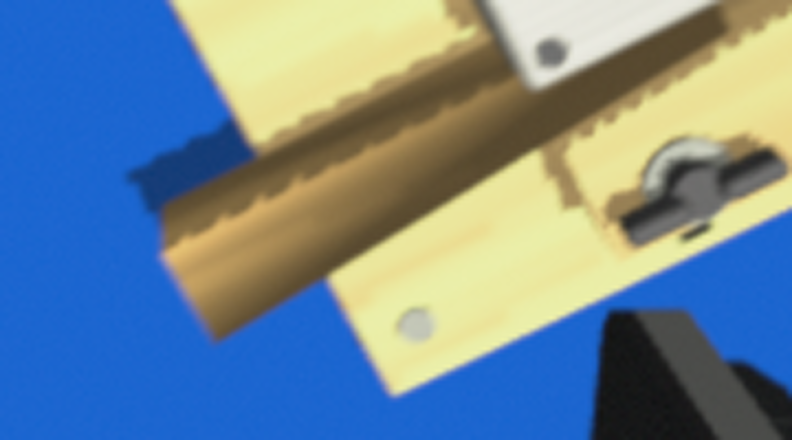

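```bash
python3 - <<'E'
from h import *
import pickle
s,p,d=pickle.load(open('pics/w1.pkl','rb'))
o=np.array([220,180])
a=px2w('wrist',np.array([(162,252),(215,342)])/4.4+o,.048,s);print(a,a.mean(0),np.linalg.norm(a[0]-a[1]))
b=px2w('wrist',np.array([(345,190),(465,404),(716,283)])/1.5,.018,s);print(b)
for i,j in((0,1),(1,2)): print(np.degrees(np.arctan2(*(b[i]-b[j])[[1,0]])),np.linalg.norm(b[i]-b[j]))
c=(b[0]+b[2])/2;print('centre',c)
E
```

```text
[[0.56480549 0.00347804 0.048     ]
 [0.5915     0.00845029 0.048     ]] [0.57815274 0.00596417 0.048     ] 0.027153640479133826
[[0.45073479 0.0108409  0.018     ]
 [0.63686808 0.04645714 0.018     ]
 [0.59790848 0.25150255 0.018     ]]
-169.16750531706316 0.18951020724213388
-79.24176910183628 0.2087138477735959
centre [0.52432164 0.13117173 0.018     ]
```

Call:
play_rows:
  rows:
    - [0,0,0,0,0,0,-7]
    - [0,0,0,0,0,0,-7]
    - [0,-30,-3,8,0,0,0]
    - [0,-30,-3,8,0,0,0]
    - [0,-30,-3,8,0,0,0]

```text
time: 2.23
tcp_pos: [0.4728, -0.056, 0.2319]
tcp_rot: [-3.141, -0.001, 1.519]
wrist_force: [0.3, 0.1, -0.7]
width: 0.996
```

Call:
play_rows:
  rows:
    - [0,-30,-3,8,0,0,0]
    - [0,-30,-3,8,0,0,0]
    - [0,-30,-3,8,0,0,0]
    - [0,-30,-3,8,0,0,0]
    - [0,-30,-3,8,0,0,0]

```text
time: 2.65
tcp_pos: [0.4497, -0.2055, 0.1918]
tcp_rot: [-3.141, -0.001, 1.517]
wrist_force: [0.5, -0.6, 0.7]
width: 1.002
```

Call:
play_rows:
  rows:
    - [0,-30,-3,8,0,0,0]
    - [0,-30,-3,8,0,0,0]
    - [0,-30,-3,8,0,0,0]
    - [0,-20,-3,8,0,0,0]
    - [0,0,0,0,0,0,0]

```text
time: 3.07
tcp_pos: [0.4298, -0.3186, 0.1588]
tcp_rot: [-3.139, 0.001, 1.51]
wrist_force: [-0.4, 0.2, -0.6]
width: 1.002
```

```bash
python3 - <<'E'
from h import *
s=observe();print(s['time'],s['tcp_pos'],s['tcp_rot'],s['wrist_force'],abs(s['joint_vel']).max())
p,d=capture('wrist');import pickle;pickle.dump((s,p,d),open('pics/w2.pkl','wb'))
crop(p,0,0,512,384,1.5,'pics/w2.png')
E
```

```text
3.0667 [ 0.42981204 -0.31864015  0.15880688] [-3.13921638e+00  1.47841230e-03  1.50978710e+00] [-0.41024008  0.21165679 -0.61046936] 0.05408371671538674
```

View pics/w2.png

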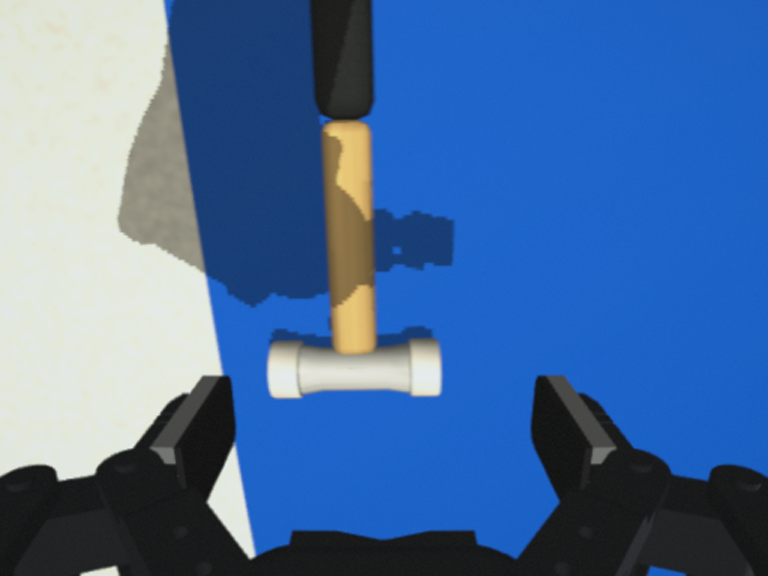

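```bash
python3 - <<'E'
from h import *
import pickle
s,p,d=pickle.load(open('pics/w2.pkl','rb'))
a=px2w('wrist',np.array([(267,369),(442,367),(345.5,130),(354.5,345)])/1.5,[.018,.018,.022,.022],s);print(a,(a[0]+a[1])/2,np.linalg.norm(a[0]-a[1]))
v=a[0]-a[1];print(np.degrees(np.arctan2(v[1],v[0])));v=a[3]-a[2];an=np.arctan2(v[1],v[0]);print(np.degrees(an))
h=(a[0]+a[1])/2;g=h-.05*np.array([np.cos(an),np.sin(an),0]);print('grip',g)
E
```

```text
[[ 0.47946227 -0.38549574  0.018     ]
 [ 0.48404053 -0.28802806  0.018     ]
 [ 0.3548706  -0.33099542  0.022     ]
 [ 0.46611476 -0.3352007   0.022     ]] [ 0.4817514 -0.3367619  0.018    ] 0.0975751511157176
-92.68932357999361
-2.164879786543013
grip [ 0.43178709 -0.33487314  0.018     ]
```

Call:
play_rows:
  rows:
    - [0,-9,1,20,0,0,-1]
    - [0,-8,1,25,0,0,0]
    - [0,0,0,25,0,0,0]
    - [0,0,0,25,0,0,0]
    - [0,0,0,20,0,0,0]

```text
time: 3.53
tcp_pos: [0.4338, -0.3293, 0.0439]
tcp_rot: [-3.141, -0.002, 1.535]
wrist_force: [0.1, 0.0, -0.6]
width: 0.997
```

Call:
play_rows:
  rows:
    - [0,0,0,12,0,0,0]
    - [0,0,0,0,0,0,0]

```text
time: 3.7
tcp_pos: [0.4327, -0.3292, 0.0313]
tcp_rot: [-3.138, -0.004, 1.535]
wrist_force: [-0.1, 0.1, 0.2]
width: 1.0
```

```bash
python3 - <<'E'
from h import *
s=observe();print(s['time'],s['tcp_pos'],s['tcp_rot'],s['wrist_force'],abs(s['joint_vel']).max())
p,d=capture('wrist')
crop(p,0,0,512,384,1.5,'pics/w3.png')
E
```

```text
3.7 [ 0.43272002 -0.32915342  0.03125015] [-3.13820878 -0.00355107  1.53514153] [-0.07558978  0.07707305  0.19012156] 0.05499044581998258
```

View pics/w3.png

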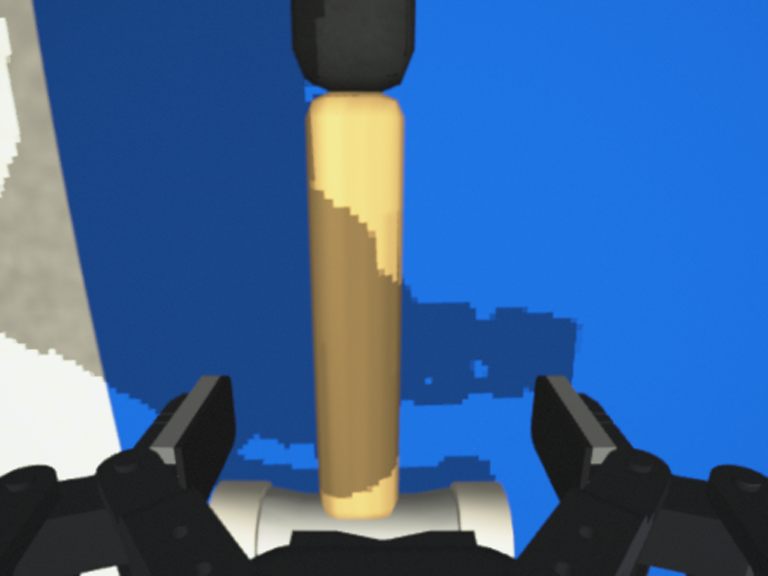

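Call:
play_rows:
  rows:
    - [0,-6,0,0,0,0,0]
    - [0,0,0,0,0,0,0]
    - [0.6,0,0,0,0,0,0]
    - [1,0,0,0,0,0,0]
    - [1,0,0,0,0,0,0]
  squeeze: 110

```text
time: 4.17
tcp_pos: [0.4332, -0.3382, 0.034]
tcp_rot: [3.141, 0.0, 1.533]
wrist_force: [-0.1, -0.1, -0.7]
width: 0.608
```

Call:
play_rows:
  rows:
    - [1,0,0,0,0,0,0]
    - [1,0,0,0,0,0,0]
    - [1,0,0,0,0,0,0]

```text
time: 4.42
tcp_pos: [0.433, -0.3379, 0.034]
tcp_rot: [3.141, -0.0, 1.533]
wrist_force: [-0.5, 0.8, 6.0]
width: 0.251
```

```bash
python3 - <<'E'
from h import *
s=observe();print(s['time'],s['tcp_pos'],s['tcp_rot'],s['wrist_force'],s['width'])
p,d=capture('wrist')
crop(p,0,0,512,384,1.5,'pics/w4.png')
E
```

```text
4.4167 [ 0.43301326 -0.33790725  0.03395881] [ 3.14140962e+00 -6.67811430e-05  1.53273272e+00] [-0.48593116  0.80330014  5.98557817] 0.2506276360802485
```

View pics/w4.png

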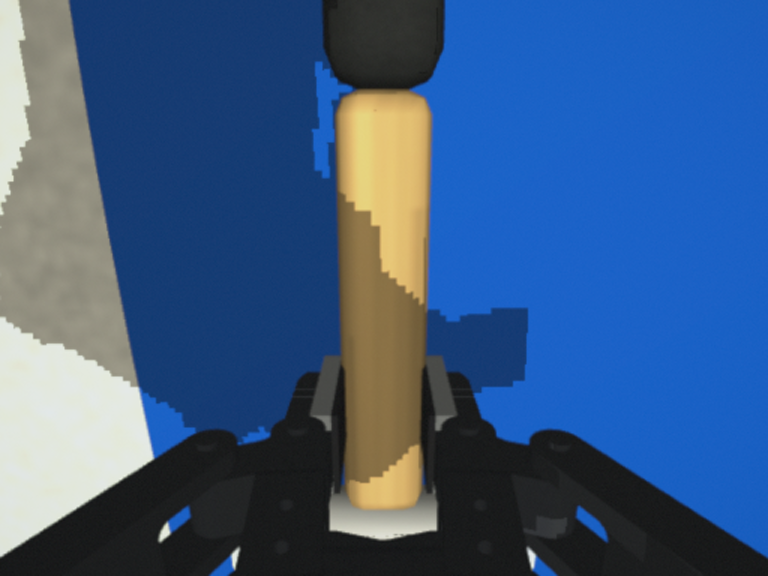

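Call:
play_rows:
  rows:
    - [1,0,0,0,0,0,0]
    - [1,0,0,-3,0,0,0]
    - [1,0,0,-12,0,0,0]
    - [1,0,0,-20,0,0,0]
    - [1,0,0,-20,0,0,0]

```text
time: 4.88
tcp_pos: [0.4322, -0.3375, 0.0887]
tcp_rot: [-3.14, -0.001, 1.533]
wrist_force: [0.9, -0.6, -3.0]
width: 0.251
```

Call:
play_rows:
  rows:
    - [1,0,0,-20,0,0,0]
    - [1,0,0,-10,0,0,0]
    - [1,0,0,0,0,0,0]

```text
time: 5.13
tcp_pos: [0.4341, -0.3389, 0.1208]
tcp_rot: [3.138, 0.003, 1.533]
wrist_force: [1.1, 0.6, -2.5]
width: 0.248
```

```bash
python3 - <<'E'
from h import *
s=observe();print(s['time'],s['tcp_pos'],s['tcp_rot'],s['wrist_force'],s['moment'],s['width'])
p,d=capture('wrist')
crop(p,0,0,512,384,1.5,'pics/w5.png')
p,d=capture('scene')
crop(p,40,100,240,250,4,'pics/s5.png')
E
```

```text
5.1333 [ 0.43407005 -0.33889408  0.12076635] [3.13787390e+00 2.52209921e-03 1.53272709e+00] [ 1.08980215  0.58666841 -2.48496749] [-0.0378781  -0.00371738  0.02817692] 0.24837553271026552
```

View pics/w5.png

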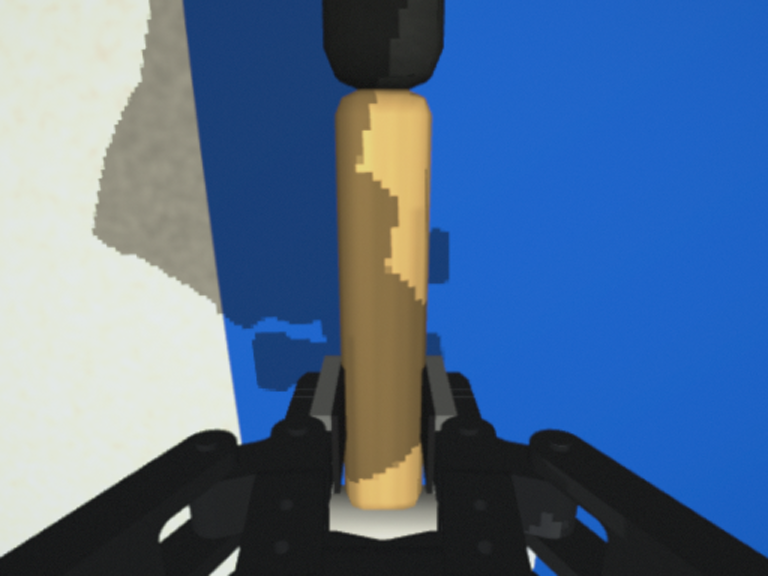

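View pics/s5.png

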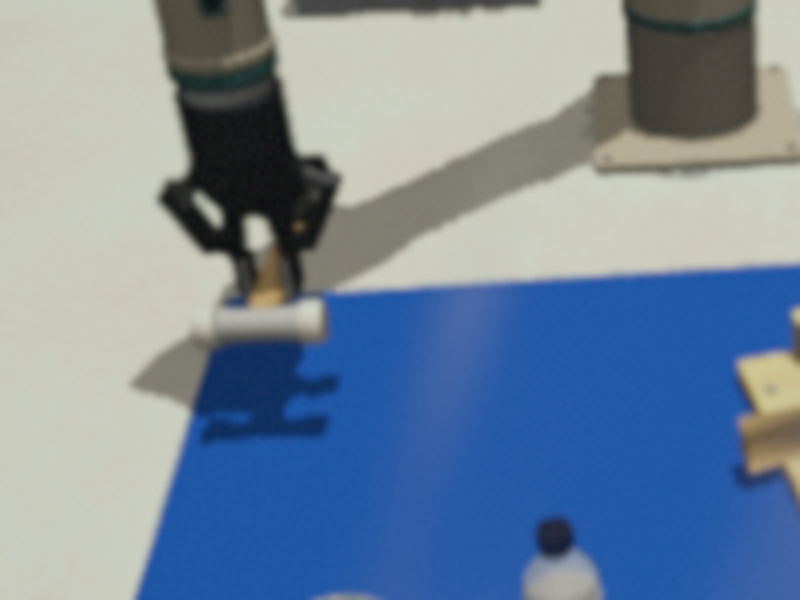

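```bash
python3 - <<'E'
from h import *
print(px2w('top',[(325,122),(325,137),(369,135)],[.11,.0,.02]))
E
```

```text
[[ 0.74080426 -0.11537177  0.11      ]
 [ 0.72508457 -0.13362547  0.        ]
 [ 0.72932164 -0.27098325  0.02      ]]
```

Call:
play_rows:
  rows:
    - [1,0,0,0,0,0,-6.4]
    - [1,0,0,0,0,0,-6.3]
    - [1,15,0,0,0,0,0]
    - [1,25,0,0,0,0,0]
    - [1,25,10,0,0,0,0]

```text
time: 5.65
tcp_pos: [0.4273, -0.2723, 0.1166]
tcp_rot: [-3.137, -0.002, 1.75]
wrist_force: [-0.4, 2.3, -3.4]
width: 0.247
```

Call:
play_rows:
  rows:
    - [1,25,15,0,0,0,0]
    - [1,25,15,0,0,0,0]
    - [1,25,15,0,0,0,0]
    - [1,25,15,0,0,0,0]
    - [1,25,15,0,0,0,0]

```text
time: 6.07
tcp_pos: [0.4811, -0.1341, 0.1169]
tcp_rot: [-3.139, -0.001, 1.754]
wrist_force: [0.1, 0.1, -2.9]
width: 0.252
```

Call:
play_rows:
  rows:
    - [1,20,15,5,0,0,0]
    - [1,15,15,10,0,0,0]
    - [1,10,15,15,0,0,0]
    - [1,0,15,15,0,0,0]
    - [1,0,9,12,0,0,0]

```text
time: 6.48
tcp_pos: [0.542, -0.0767, 0.0589]
tcp_rot: [-3.14, -0.001, 1.757]
wrist_force: [0.4, -0.4, -3.0]
width: 0.251
```

Call:
play_rows:
  rows:
    - [1,0,0,5,0,0,0]
    - [1,0,0,0,0,0,0]
    - [1,0,0,0,0,0,0]

```text
time: 6.73
tcp_pos: [0.5396, -0.0792, 0.0555]
tcp_rot: [-3.138, -0.001, 1.754]
wrist_force: [-0.6, 0.4, -3.4]
width: 0.254
```

```bash
cat > look.py <<'E'
from h import *
import sys
k=sys.argv[1]
s=observe();print(s['time'],s['tcp_pos'],s['tcp_rot'],s['wrist_force'],s['moment'],s['width'])
import pickle
for n in sys.argv[2:]:
    p,d=capture(n);pickle.dump((s,p,d),open(f'pics/{n}_{k}.pkl','wb'))
    if n=='wrist': crop(p,0,0,512,384,1.5,f'pics/{n}_{k}.png')
    if n=='top': crop(p,190,140,320,250,6,f'pics/{n}_{k}.png')
    if n=='scene': crop(p,170,150,320,250,5,f'pics/{n}_{k}.png')
E
python3 look.py a wrist top scene
```

```text
6.7333 [ 0.53958547 -0.07923262  0.05545591] [-3.13815847e+00 -6.24828880e-04  1.75377185e+00] [-0.5957129   0.38261023 -3.35989626] [-0.03103383  0.02303818  0.03478886] 0.25390007012290683
```

View pics/wrist_a.png

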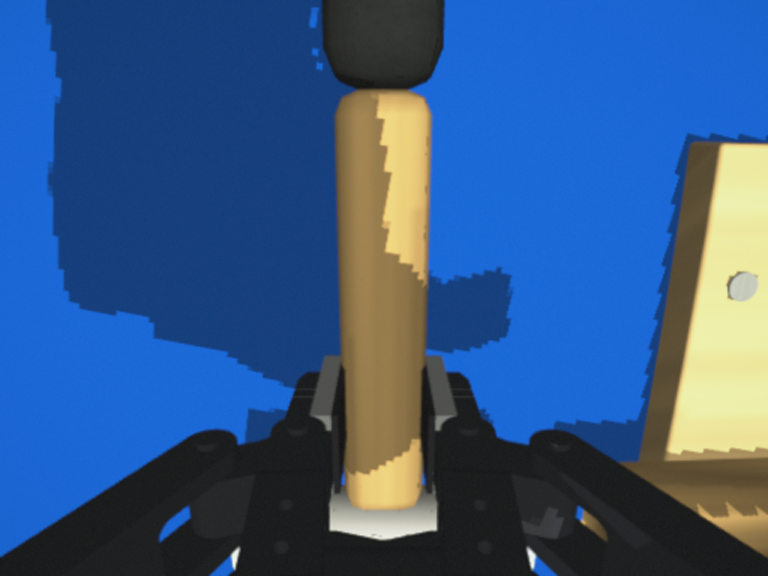

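View pics/scene_a.png

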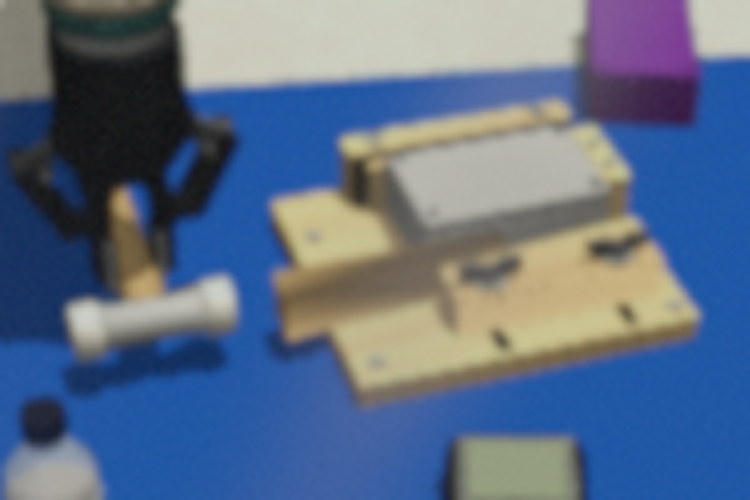

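View pics/top_a.png

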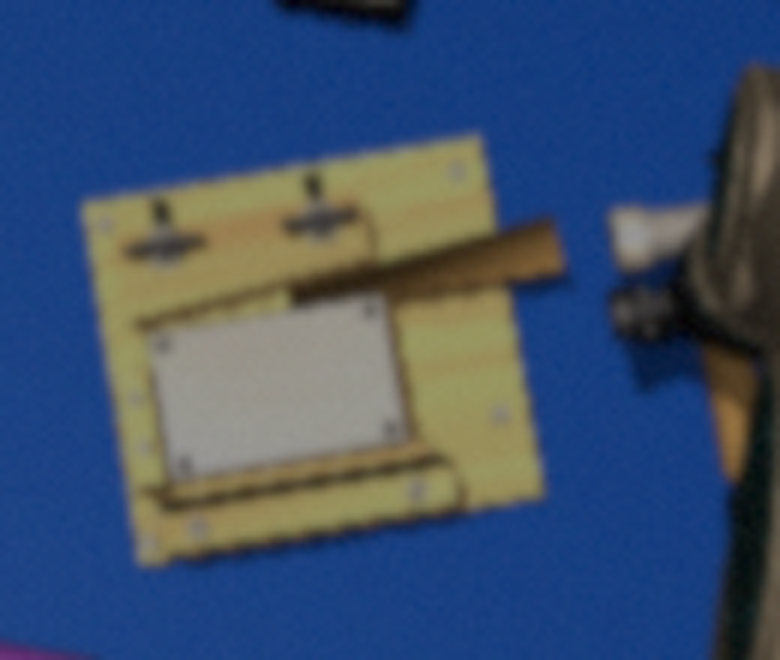

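Call:
play_rows:
  rows:
    - [1,15,2,0,0,0,0]
    - [1,0,0,0,0,0,0]
    - [1,6,0,0,0,0,0]
    - [1,6,0,0,0,0,0]
    - [1,6,0,0,0,0,0]

```text
time: 7.3
tcp_pos: [0.5373, -0.0461, 0.0566]
tcp_rot: [3.141, 0.0, 1.754]
wrist_force: [-0.9, -0.5, -2.3]
width: 0.248
```

Call:
play_rows:
  rows:
    - [1,6,0,0,0,0,0]

```text
time: 7.38
tcp_pos: [0.5363, -0.0401, 0.0565]
tcp_rot: [3.141, 0.0, 1.754]
wrist_force: [0.2, -0.2, -2.1]
width: 0.251
```

Call:
play_rows:
  rows:
    - [1,-12,0,0,0,0,0]
    - [1,0,0,0,0,0,0]

```text
time: 7.55
tcp_pos: [0.5388, -0.0537, 0.0564]
tcp_rot: [3.141, 0.002, 1.753]
wrist_force: [0.3, -1.3, -2.3]
width: 0.244
```

```bash
python3 look.py b top
```

```text
7.55 [ 0.53881893 -0.05367153  0.05639228] [3.14118129e+00 1.66294656e-03 1.75340156e+00] [ 0.33526037 -1.30903388 -2.33983886] [-0.12471748 -0.05223423 -0.03291598] 0.24438427202294477
```

View pics/top_b.png

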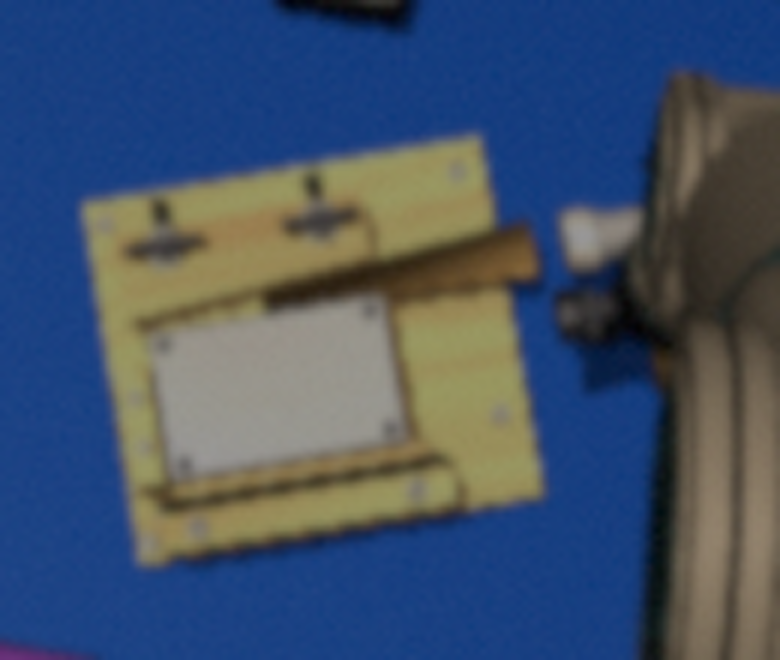

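Call:
play_rows:
  rows:
    - [1,6,0,0,0,0,0]
    - [1,6,0,0,0,0,0]
    - [1,6,0,0,0,0,0]

```text
time: 7.85
tcp_pos: [0.5349, -0.0332, 0.0562]
tcp_rot: [-3.141, -0.001, 1.755]
wrist_force: [0.6, -0.4, -2.7]
width: 0.25
```

Call:
play_rows:
  rows:
    - [1,6,0,0,0,0,0]

```text
time: 7.93
tcp_pos: [0.5338, -0.0271, 0.0562]
tcp_rot: [-3.141, -0.001, 1.755]
wrist_force: [0.1, -0.3, -3.1]
width: 0.249
```

Call:
play_rows:
  rows:
    - [1,2,0,0,0,0,0]

```text
time: 8.02
tcp_pos: [0.5333, -0.0242, 0.0562]
tcp_rot: [-3.141, -0.001, 1.757]
wrist_force: [0.7, 0.5, -3.5]
width: 0.248
```

Call:
play_rows:
  rows:
    - [1,-12,0,0,0,0,0]
    - [1,0,0,0,0,0,0]

```text
time: 8.18
tcp_pos: [0.5365, -0.0405, 0.0564]
tcp_rot: [3.141, 0.002, 1.753]
wrist_force: [0.1, -1.6, -3.2]
width: 0.253
```

```bash
python3 look.py c top
```

```text
8.1833 [ 0.53645464 -0.04051663  0.05643362] [3.14097677e+00 2.13770877e-03 1.75296292e+00] [ 0.06946525 -1.60980387 -3.17183258] [-0.13360829  0.01022257  0.02717309] 0.2532444381423686
```

View pics/top_c.png

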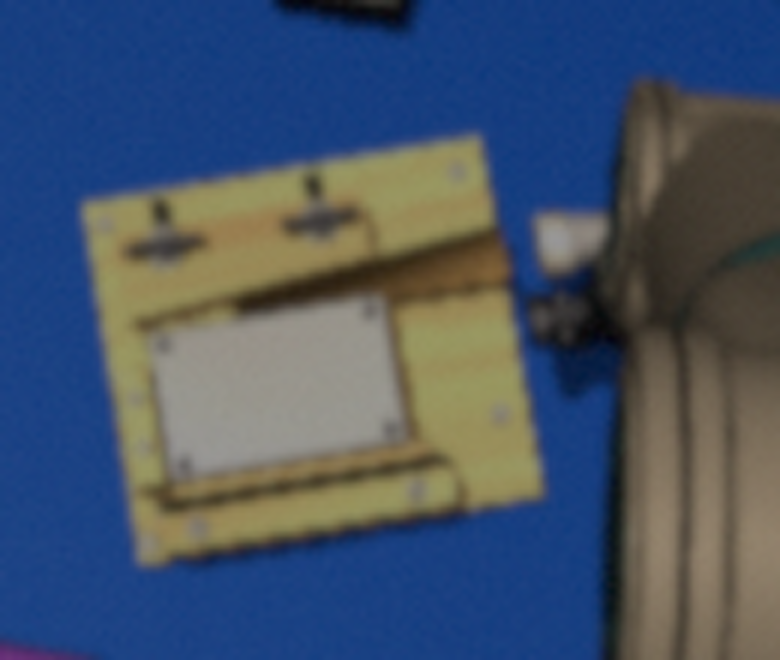

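Call:
play_rows:
  rows:
    - [1,6,-3,0,0,0,0]
    - [1,6,0,0,0,0,0]
    - [1,6,0,0,0,0,0]

```text
time: 8.48
tcp_pos: [0.529, -0.0202, 0.0562]
tcp_rot: [-3.141, -0.001, 1.754]
wrist_force: [-0.6, -0.1, -3.6]
width: 0.247
```

Call:
play_rows:
  rows:
    - [1,6,0,0,0,0,0]

```text
time: 8.57
tcp_pos: [0.5283, -0.014, 0.0563]
tcp_rot: [-3.141, -0.0, 1.755]
wrist_force: [-0.2, -0.8, -3.4]
width: 0.253
```

Call:
play_rows:
  rows:
    - [1,-12,0,0,0,0,0]
    - [1,0,0,0,0,0,0]

```text
time: 8.73
tcp_pos: [0.5312, -0.028, 0.0564]
tcp_rot: [3.141, 0.001, 1.754]
wrist_force: [1.0, -0.8, -2.9]
width: 0.249
```

```bash
python3 look.py d top scene
```

```text
8.7333 [ 0.53118834 -0.02803163  0.05637968] [3.14106252e+00 1.34237091e-03 1.75410034e+00] [ 0.96384081 -0.75958082 -2.87781668] [-0.1141027   0.03030928 -0.01465101] 0.24859791357193717
```

View pics/top_d.png

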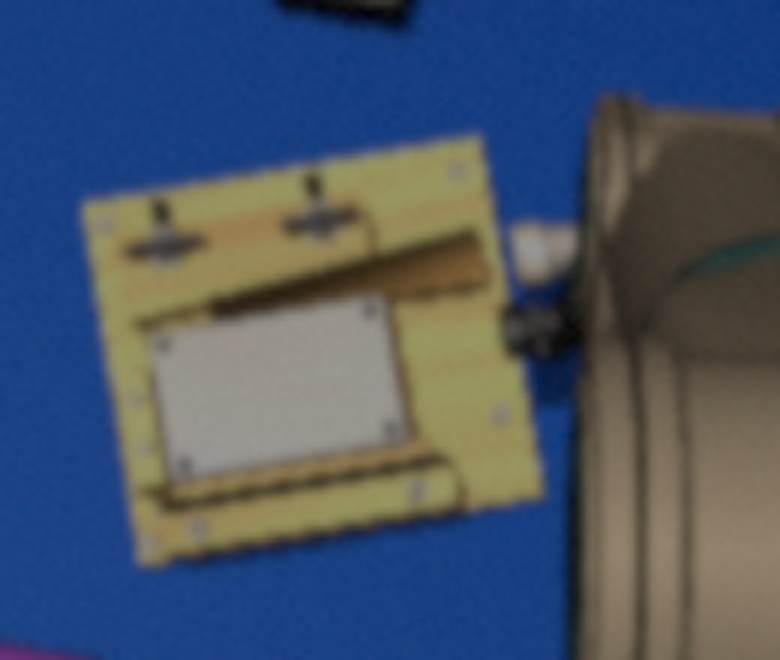

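View pics/scene_d.png

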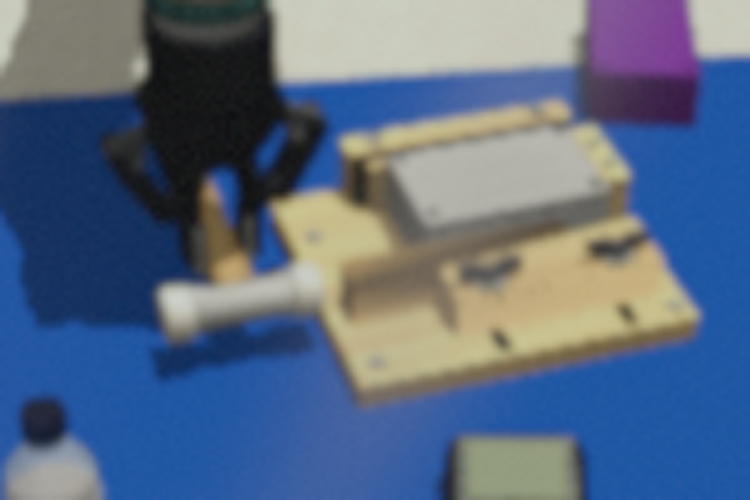

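Call:
play_rows:
  rows:
    - [1,6,0,0,0,0,0]
    - [1,6,0,0,0,0,0]
    - [1,6,0,0,0,0,0]

```text
time: 9.08
tcp_pos: [0.5272, -0.0082, 0.0563]
tcp_rot: [-3.141, -0.001, 1.755]
wrist_force: [0.3, -0.3, -2.5]
width: 0.248
```

Call:
play_rows:
  rows:
    - [1,6,0,0,0,0,0]

```text
time: 9.17
tcp_pos: [0.5261, -0.0022, 0.0563]
tcp_rot: [-3.141, -0.0, 1.755]
wrist_force: [-0.1, -0.4, -1.8]
width: 0.256
```

Call:
play_rows:
  rows:
    - [1,-12,0,0,0,0,0]
    - [1,0,0,0,0,0,0]

```text
time: 9.33
tcp_pos: [0.5289, -0.0163, 0.0564]
tcp_rot: [3.141, 0.001, 1.754]
wrist_force: [0.2, -0.8, -2.5]
width: 0.251
```

```bash
python3 look.py e top
```

```text
9.3333 [ 0.5289241  -0.01628135  0.05636911] [3.14118150e+00 1.33306973e-03 1.75402173e+00] [ 0.18537764 -0.84829079 -2.52300987] [-0.07108848  0.03817418 -0.03816881] 0.25071579601711913
```

View pics/top_e.png

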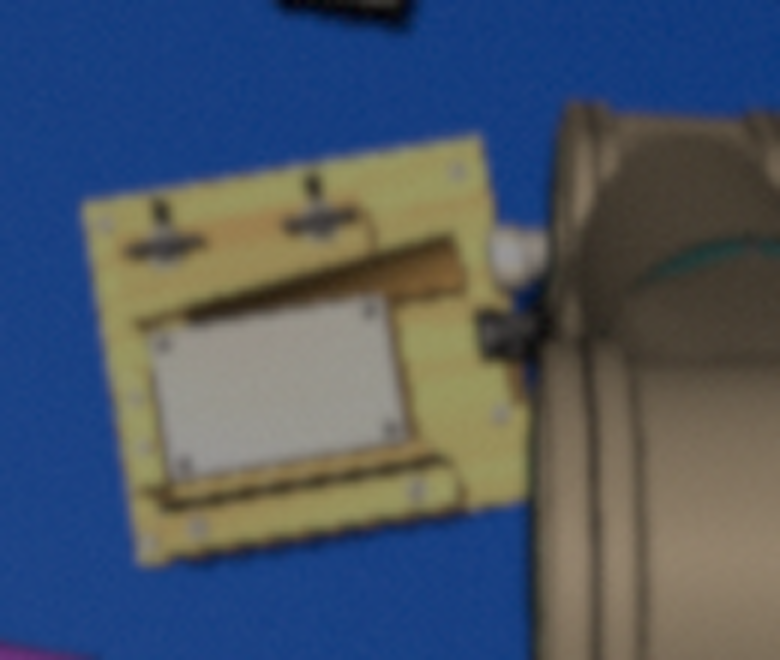

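Call:
play_rows:
  rows:
    - [1,5,0,0,0,0,0]
    - [1,5,0,0,0,0,0]
    - [1,5,0,0,0,0,0]

```text
time: 9.63
tcp_pos: [0.5256, 0.0006, 0.0563]
tcp_rot: [-3.141, -0.001, 1.755]
wrist_force: [-0.2, -0.5, -2.7]
width: 0.25
```

Call:
play_rows:
  rows:
    - [1,5,0,0,0,0,0]

```text
time: 9.72
tcp_pos: [0.5245, 0.0054, 0.0563]
tcp_rot: [-3.141, -0.0, 1.755]
wrist_force: [-1.5, -1.6, -2.9]
width: 0.244
```

Call:
play_rows:
  rows:
    - [1,-12,0,0,0,0,0]
    - [1,0,0,0,0,0,0]

```text
time: 9.88
tcp_pos: [0.5276, -0.0089, 0.0564]
tcp_rot: [3.141, 0.002, 1.754]
wrist_force: [-0.4, -1.1, -2.4]
width: 0.253
```

```bash
python3 look.py f top
```

```text
9.8833 [ 0.52756327 -0.00885624  0.05636215] [3.14107191e+00 1.54814685e-03 1.75356449e+00] [-0.44431248 -1.07074279 -2.39454757] [-0.07511593 -0.0380065   0.00124754] 0.2528042261504922
```

View pics/top_f.png

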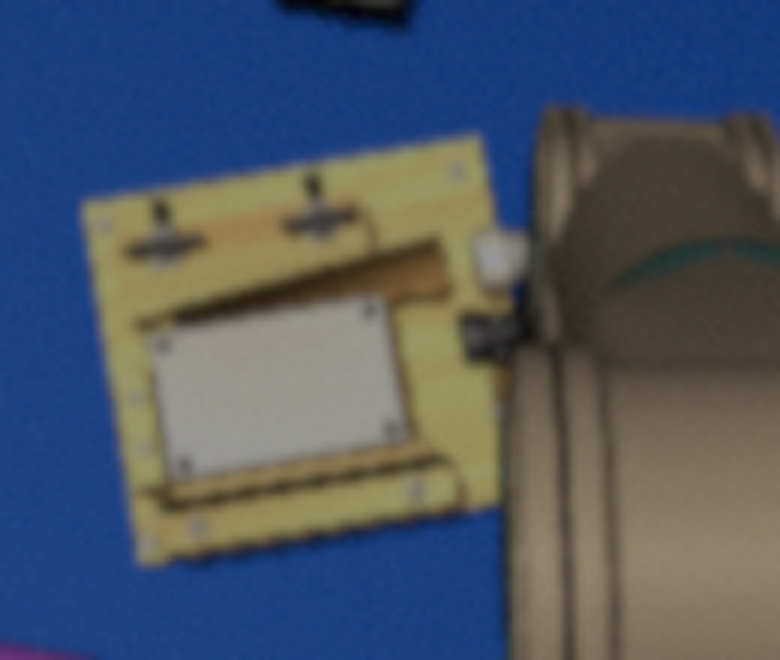

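Call:
play_rows:
  rows:
    - [1,5,0,0,0,0,0]
    - [1,5,0,0,0,0,0]
    - [1,5,0,0,0,0,0]

```text
time: 10.18
tcp_pos: [0.5241, 0.0082, 0.0563]
tcp_rot: [-3.141, -0.0, 1.755]
wrist_force: [-0.9, -4.2, -2.6]
width: 0.249
```

Call:
play_rows:
  rows:
    - [1,5,0,0,0,0,0]

```text
time: 10.27
tcp_pos: [0.523, 0.012, 0.0563]
tcp_rot: [-3.141, 0.001, 1.754]
wrist_force: [-1.1, -6.0, -1.6]
width: 0.249
```

Call:
play_rows:
  rows:
    - [1,-12,0,0,0,0,0]
    - [1,0,0,0,0,0,0]

```text
time: 10.43
tcp_pos: [0.5262, -0.0011, 0.0564]
tcp_rot: [3.141, 0.002, 1.753]
wrist_force: [1.5, -1.4, -1.4]
width: 0.248
```

```bash
python3 look.py g top
```

```text
10.4333 [ 0.5261952  -0.00113179  0.05637093] [3.14091878e+00 1.55027304e-03 1.75346142e+00] [ 1.48189996 -1.40302284 -1.43379765] [-0.06268994  0.02093264 -0.00476557] 0.24766812583218534
```

View pics/top_g.png

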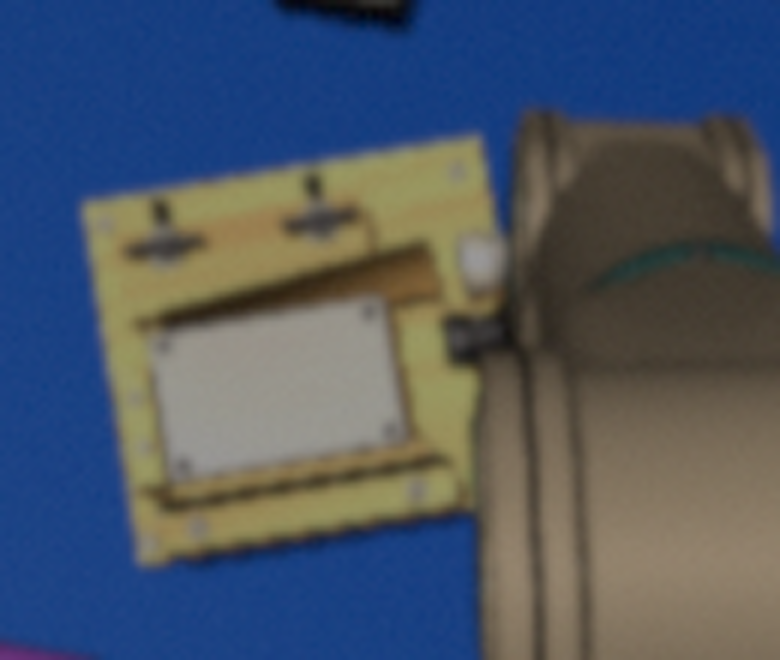

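Call:
play_rows:
  rows:
    - [1,5,0,0,0,0,0]
    - [1,5,0,0,0,0,0]
    - [1,5,0,0,0,0,0]

```text
time: 10.73
tcp_pos: [0.5226, 0.0147, 0.0563]
tcp_rot: [-3.141, 0.001, 1.753]
wrist_force: [1.0, -14.0, -1.4]
width: 0.25
```

Call:
play_rows:
  rows:
    - [1,3,0,0,0,0,0]

```text
time: 10.82
tcp_pos: [0.5224, 0.0151, 0.0564]
tcp_rot: [-3.141, 0.004, 1.751]
wrist_force: [1.1, -14.9, -1.5]
width: 0.25
```

Call:
play_rows:
  rows:
    - [1,-12,0,0,0,0,0]
    - [1,-3,0,0,0,0,0]
    - [1,0,0,0,0,0,0]

```text
time: 11.07
tcp_pos: [0.5253, 0.003, 0.0563]
tcp_rot: [3.141, 0.0, 1.753]
wrist_force: [-1.0, 0.0, -2.6]
width: 0.248
```

```bash
python3 look.py h top
```

```text
11.0667 [0.52531518 0.00302903 0.05631862] [3.14133360e+00 2.52106046e-05 1.75348870e+00] [-0.95850504  0.03150061 -2.57728487] [ 0.00343855 -0.03455894  0.01677232] 0.2475651505431868
```

View pics/top_h.png

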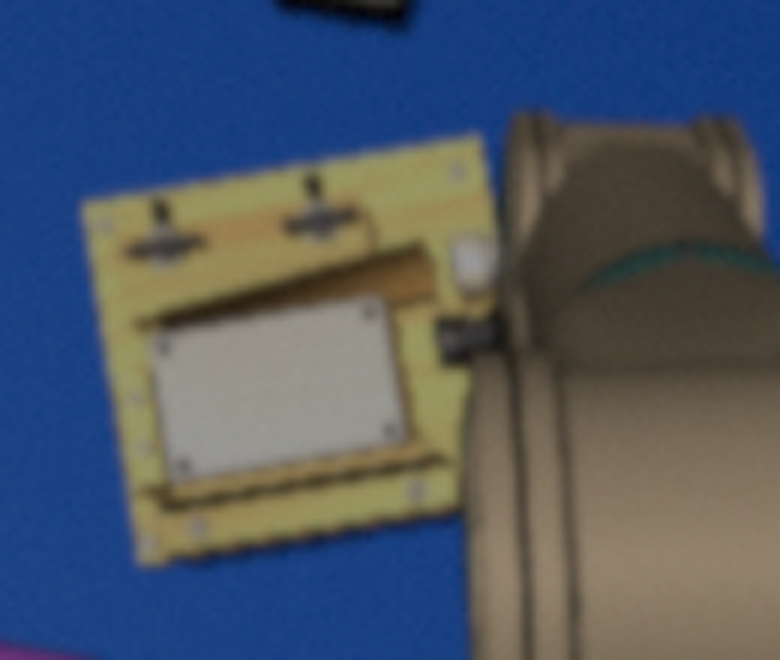

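Call:
play_rows:
  rows:
    - [1,5,0,0,0,0,0]
    - [1,5,0,0,0,0,0]
    - [1,5,0,0,0,0,0]

```text
time: 11.37
tcp_pos: [0.5224, 0.0156, 0.0564]
tcp_rot: [-3.141, 0.004, 1.751]
wrist_force: [1.2, -16.9, -1.6]
width: 0.255
```

Call:
play_rows:
  rows:
    - [1,2,0,0,0,0,0]

```text
time: 11.45
tcp_pos: [0.5222, 0.0159, 0.0565]
tcp_rot: [-3.141, 0.006, 1.749]
wrist_force: [1.0, -16.0, -1.5]
width: 0.251
```

Call:
play_rows:
  rows:
    - [1,-12,0,0,0,0,0]
    - [1,-3,0,0,0,0,0]
    - [1,0,0,0,0,0,0]

```text
time: 11.7
tcp_pos: [0.5248, 0.0055, 0.0563]
tcp_rot: [3.141, -0.0, 1.754]
wrist_force: [0.9, 0.1, -3.2]
width: 0.252
```

Call:
play_rows:
  rows:
    - [1,5,0,0,0,0,0]
    - [1,5,0,0,0,0,0]
    - [1,5,0,0,0,0,0]

```text
time: 11.95
tcp_pos: [0.5221, 0.0163, 0.0564]
tcp_rot: [-3.141, 0.005, 1.75]
wrist_force: [1.2, -20.5, -1.6]
width: 0.248
```

Call:
play_rows:
  rows:
    - [1,2,0,0,0,0,0]

```text
time: 12.03
tcp_pos: [0.5219, 0.0166, 0.0565]
tcp_rot: [-3.141, 0.007, 1.748]
wrist_force: [1.5, -19.8, -2.5]
width: 0.25
```

Call:
play_rows:
  rows:
    - [1,-12,0,0,0,0,0]
    - [1,-3,0,0,0,0,0]
    - [1,0,0,0,0,0,0]

```text
time: 12.28
tcp_pos: [0.5244, 0.008, 0.0563]
tcp_rot: [3.142, -0.001, 1.754]
wrist_force: [0.4, 0.1, -3.0]
width: 0.246
```

```bash
python3 look.py i top wrist scene
```

```text
12.2833 [0.52436604 0.00797553 0.05626602] [ 3.14156321e+00 -7.35381912e-04  1.75446939e+00] [ 0.36915048  0.10371089 -2.97282879] [ 0.04259635 -0.01340391 -0.01949728] 0.24643949641171903
```

View pics/top_i.png

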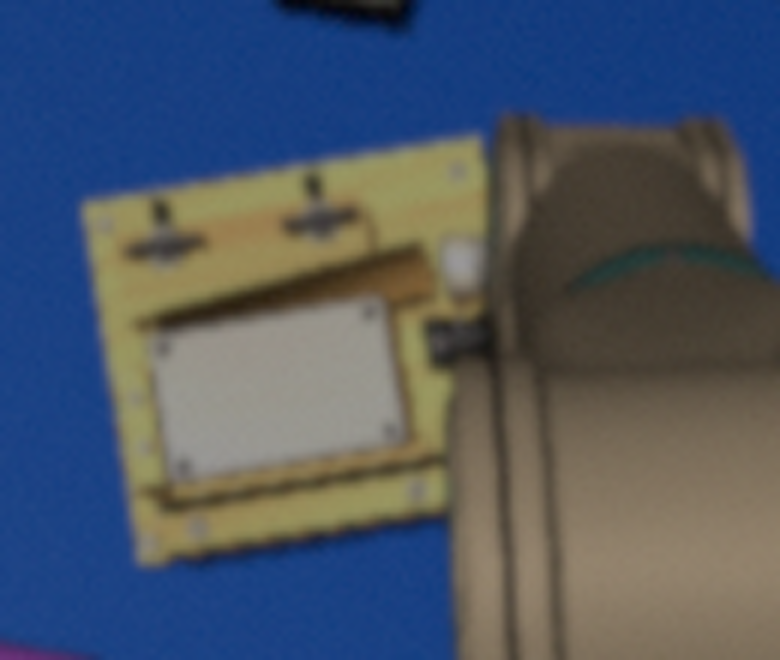

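View pics/scene_i.png

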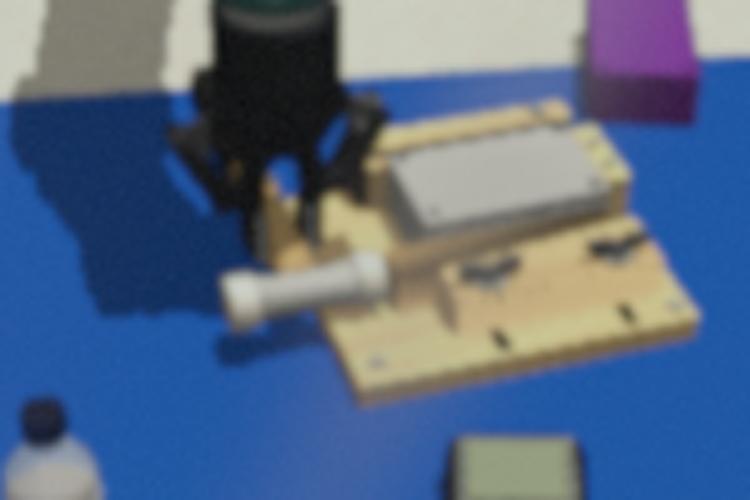

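View pics/wrist_i.png

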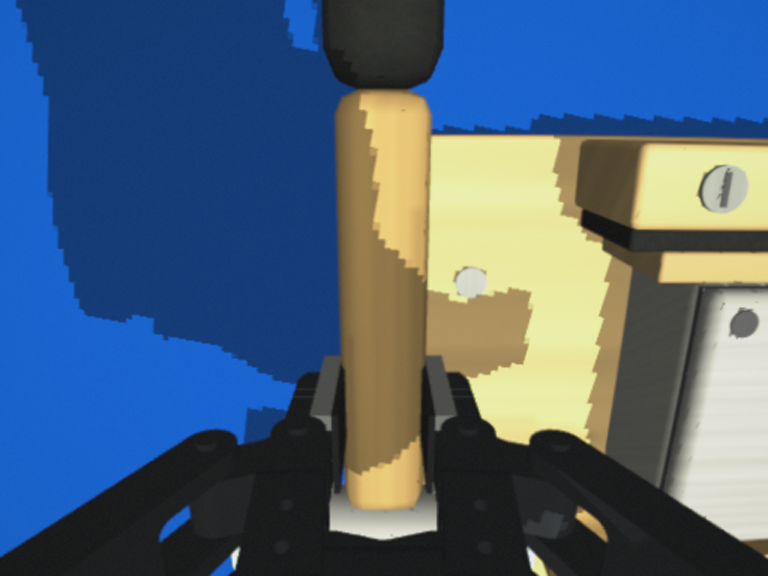

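Call:
play_rows:
  rows:
    - [1,5,0,0,0,0,0]
    - [1,5,0,0,0,0,0]
    - [1,4.5,0,0,0,0,0]

```text
time: 12.68
tcp_pos: [0.522, 0.0168, 0.0565]
tcp_rot: [-3.141, 0.006, 1.749]
wrist_force: [1.4, -22.5, -2.0]
width: 0.245
```

Call:
play_rows:
  rows:
    - [1,-12,0,0,0,0,0]
    - [1,-2.5,0,0,0,0,0]
    - [1,0,0,0,0,0,0]

```text
time: 12.93
tcp_pos: [0.5244, 0.0075, 0.0563]
tcp_rot: [3.142, -0.0, 1.754]
wrist_force: [0.6, 0.7, -3.5]
width: 0.251
```

```bash
python3 look.py j top
```

```text
12.9333 [0.52442161 0.00754317 0.05629328] [ 3.14151753e+00 -3.11167144e-04  1.75394317e+00] [ 0.64343637  0.65843211 -3.52265886] [-0.01578479 -0.00186616  0.05109429] 0.2513126097082257
```

Call:
play_rows:
  rows:
    - [1,5,0,0,0,0,0]
    - [1,5,0,0,0,0,0]
    - [1,4.5,0,0,0,0,0]

```text
time: 13.23
tcp_pos: [0.5219, 0.0171, 0.0564]
tcp_rot: [-3.141, 0.006, 1.749]
wrist_force: [1.8, -22.0, -1.7]
width: 0.247
```

Call:
play_rows:
  rows:
    - [1,-12,0,0,0,0,0]
    - [1,-2.5,0,0,0,0,0]
    - [1,0,0,0,0,0,0]

```text
time: 13.48
tcp_pos: [0.5244, 0.0078, 0.0563]
tcp_rot: [3.141, -0.001, 1.754]
wrist_force: [-0.6, 0.5, -3.2]
width: 0.25
```

```bash
python3 look.py k top; python3 - <<'E'
from h import *
import pickle
# 1D shift of wedge butt along jig axis between frames
ref=pickle.load(open('pics/top_h.pkl','rb'))[1].astype(float).mean(2)
for k in 'ghijk':
    im=pickle.load(open(f'pics/top_{k}.pkl','rb'))[1].astype(float)
    # profile across butt: average rows of brownness (blue channel)
    prof=[]
    r=im[180:192,245:268]
    # compensate slope
    g=(r[...,0]).mean(0);print(k,np.round(g).astype(int))
E
```

```text
13.4833 [0.5244297  0.00781677 0.05630207] [ 3.14143804e+00 -5.31435536e-04  1.75430475e+00] [-0.62858455  0.49669416 -3.20944318] [ 0.00822029 -0.03739853  0.01039174] 0.2500186440107254
g [105 106 106 108 107 103  98  98 100  99  99 101 102 102 105 109 116 124
 134 143 142 137 134]
h [105 106 107 107 107 104 100  99 100 100 100 102 103 104 107 113 120 130
 140 141 136 135 135]
i [105 107 107 108 107 105 100  99 101 100 100 101 102 103 106 114 122 128
 132 134 135 134 132]
j [105 106 107 107 107 104 100  98 101 100 100 102 104 103 106 113 121 130
 134 135 135 134 132]
k [105 106 107 108 108 105 100  99 101 100 100 102 103 104 108 114 122 129
 134 134 135 133 132]
```

Call:
play_rows:
  rows:
    - [1,-15,0,0,0,0,0]
    - [1,-20,0,-5,0,0,0]
    - [1,-25,0,-15,0,0,0]
    - [1,-25,-10,-15,0,0,0]
    - [1,-25,-15,-10,0,0,0]

```text
time: 13.95
tcp_pos: [0.522, -0.1042, 0.1023]
tcp_rot: [3.138, -0.001, 1.758]
wrist_force: [0.6, -0.0, -2.4]
width: 0.247
```

Call:
play_rows:
  rows:
    - [1,-25,-15,0,0,0,0]
    - [1,-25,-15,0,0,0,0]
    - [1,-25,-15,0,0,0,0]
    - [1,-25,-15,0,0,0,0]
    - [1,-25,-15,0,0,0,0]

```text
time: 14.37
tcp_pos: [0.4689, -0.2413, 0.1013]
tcp_rot: [3.141, -0.001, 1.757]
wrist_force: [0.8, -0.6, -2.5]
width: 0.249
```

Call:
play_rows:
  rows:
    - [1,-25,-15,0,0,0,0]
    - [1,-25,-15,0,0,0,0]
    - [1,-25,-12,0,0,0,0]
    - [1,-14,-10,0,0,0,6.4]
    - [1,0,0,0,0,0,6.3]

```text
time: 14.78
tcp_pos: [0.4321, -0.343, 0.1013]
tcp_rot: [-3.141, 0.002, 1.522]
wrist_force: [0.5, -0.7, -2.3]
width: 0.25
```

Call:
play_rows:
  rows:
    - [1,0,0,10,0,0,0]
    - [1,0,0,15,0,0,0]
    - [1,0,0,15,0,0,0]
    - [1,0,0,10,0,0,0]
    - [1,0,0,0,0,0,0]

```text
time: 15.2
tcp_pos: [0.4337, -0.336, 0.0488]
tcp_rot: [-3.138, -0.004, 1.537]
wrist_force: [0.2, 1.0, -3.7]
width: 0.25
```

```bash
python3 look.py l wrist scene; python3 - <<'E'
from h import *
import pickle
p=pickle.load(open('pics/scene_l.pkl','rb'))[1]; crop(p,40,120,240,270,4,'pics/s_l.png')
E
```

```text
15.2 [ 0.43366775 -0.33596502  0.04876984] [-3.13831471 -0.00392885  1.53726904] [ 0.20046212  1.01502573 -3.71030005] [0.00483896 0.01448199 0.00160883] 0.249999263432067
```

View pics/s_l.png

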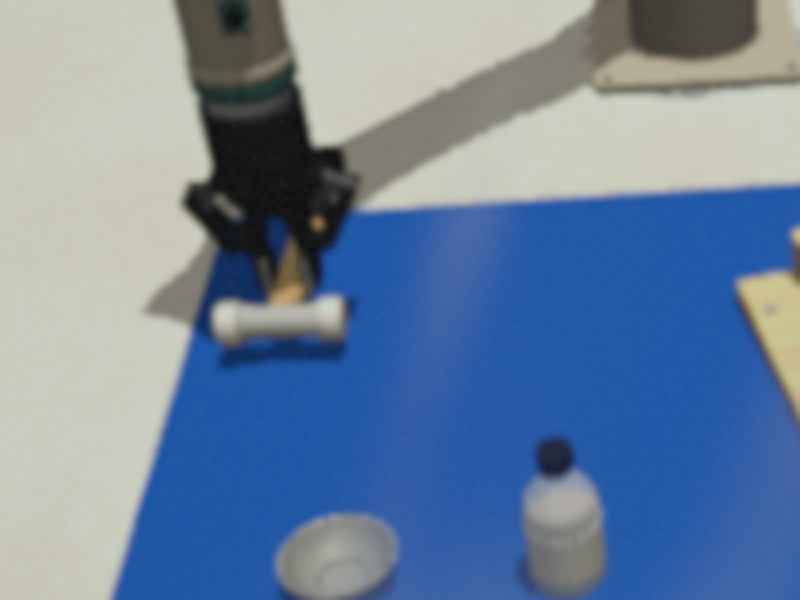

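Lower gently, watching the force.

Call:
play_rows:
  rows:
    - [1,0,0,5,0,0,0]
    - [1,0,0,4,0,0,0]
    - [1,0,0,3,0,0,0]
    - [1,0,0,0,0,0,0]

```text
time: 15.63
tcp_pos: [0.4339, -0.3386, 0.0389]
tcp_rot: [-3.141, -0.0, 1.533]
wrist_force: [-0.3, 0.2, -3.3]
width: 0.251
```

Call:
play_rows:
  rows:
    - [1,0,0,2,0,0,0]
    - [1,0,0,0,0,0,0]

```text
time: 15.8
tcp_pos: [0.434, -0.3388, 0.0372]
tcp_rot: [-3.142, -0.0, 1.533]
wrist_force: [-0.6, 0.1, -3.2]
width: 0.249
```

Call:
play_rows:
  rows:
    - [1,0,0,2,0,0,0]
    - [1,0,0,0,0,0,0]

```text
time: 15.97
tcp_pos: [0.434, -0.3388, 0.0351]
tcp_rot: [-3.141, -0.0, 1.533]
wrist_force: [0.2, 0.3, -2.6]
width: 0.246
```

Call:
play_rows:
  rows:
    - [1,0,0,1,0,0,0]
    - [1,0,0,0,0,0,0]

```text
time: 16.13
tcp_pos: [0.434, -0.3388, 0.0342]
tcp_rot: [-3.141, -0.0, 1.533]
wrist_force: [0.0, 0.4, -2.4]
width: 0.253
```

Call:
play_rows:
  rows:
    - [1,0,0,1,0,0,0]
    - [1,0,0,0,0,0,0]

```text
time: 16.3
tcp_pos: [0.4341, -0.3388, 0.034]
tcp_rot: [3.141, 0.0, 1.533]
wrist_force: [-1.4, 0.6, 3.9]
width: 0.25
```

Contact with the bench; open and withdraw.

Call:
play_rows:
  rows:
    - [0.7,0,0,0,0,0,0]
    - [0.4,0,0,0,0,0,0]
    - [0,0,0,0,0,0,0]
    - [0,0,0,0,0,0,0]
    - [0,0,0,0,0,0,0]

```text
time: 16.72
tcp_pos: [0.4342, -0.3388, 0.0333]
tcp_rot: [3.141, 0.0, 1.533]
wrist_force: [-0.2, -0.2, 0.1]
width: 0.852
```

Call:
play_rows:
  rows:
    - [0,0,0,0,0,0,0]
    - [0,0,0,0,0,0,0]
    - [0,0,0,0,0,0,0]

```text
time: 16.97
tcp_pos: [0.4341, -0.3388, 0.0333]
tcp_rot: [3.142, 0.0, 1.533]
wrist_force: [-0.9, -0.1, 0.0]
width: 0.999
```

Call:
play_rows:
  rows:
    - [0,0,0,-10,0,0,0]
    - [0,0,0,-25,0,0,0]
    - [0,0,0,-30,0,0,0]
    - [0,0,0,-30,0,0,0]
    - [0,0,0,-30,0,0,0]

```text
time: 17.38
tcp_pos: [0.4338, -0.3386, 0.1602]
tcp_rot: [-3.141, -0.0, 1.533]
wrist_force: [-0.5, -0.5, -0.7]
width: 1.0
```

Call:
play_rows:
  rows:
    - [0,0,-20,-20,0,0,0]
    - [0,0,0,0,0,0,0]
    - [0,0,0,0,0,0,0]

```text
time: 17.63
tcp_pos: [0.4139, -0.3387, 0.18]
tcp_rot: [3.139, 0.002, 1.531]
wrist_force: [0.0, -0.6, -0.6]
width: 0.998
```

```bash
python3 look.py z wrist scene top; python3 - <<'E'
from h import *
import pickle
for n in('scene','top'):
    p=pickle.load(open(f'pics/{n}_z.pkl','rb'))[1]; crop(p,0,0,512,384,1.5,f'pics/{n}_zf.png')
E
```

```text
17.6333 [ 0.4138761  -0.33865317  0.17999477] [3.13948737e+00 1.77663102e-03 1.53145561e+00] [ 0.02743483 -0.60880853 -0.56009442] [-0.00061614 -0.00973672  0.01698545] 0.9977030227457779
```

View pics/scene_zf.png

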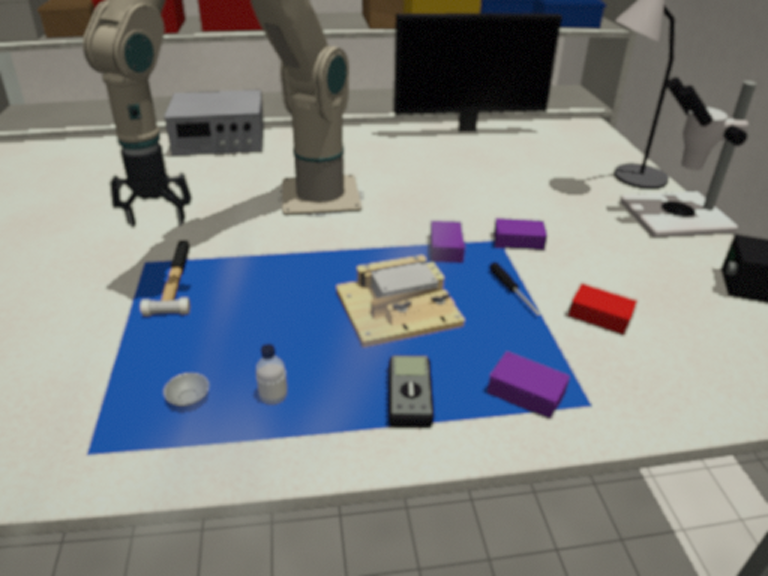

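View pics/top_z.png

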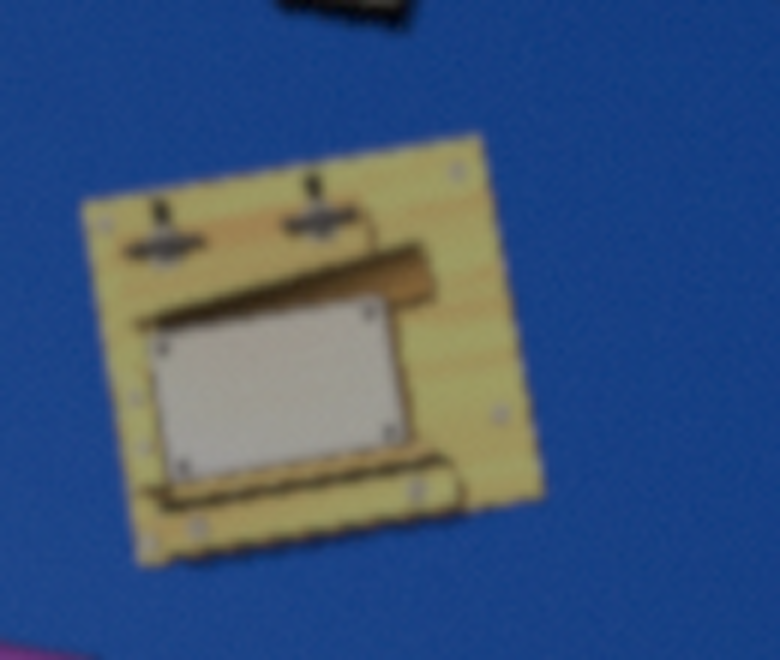

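View pics/wrist_z.png

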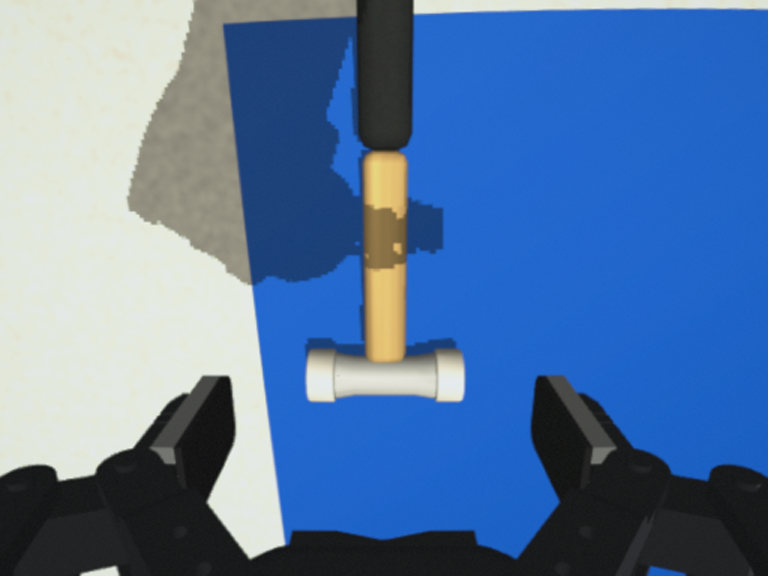

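The mallet lies flat at its old place with the gripper clear. The wedge end is at about (428, 272) in the enlarged top crop, unchanged since the last taps, and the other items look to be where they were.

```bash
python3 -c "
from workcell import *
print(close_job())"
```

```text
the job is handed in; nothing more can be done
None
```

I gripped the mallet by its shaft and gave the wedge's thick end 11 separate light taps at about 0.06–0.07 m/s, drawing back about 10–15 mm between them. The wedge slid roughly 60 mm before it started to resist, and I kept tapping until it stopped advancing. I then laid the mallet flat where it had been, let go and handed the job in at about 17.8 s of the 54 s allowed.

**Wedge seating:** In the top pictures the wedge end did not move over the last two taps.

**Tap force:** The last five taps peaked at about 15, 17, 20.5, 22.5 and 22 N. The final ones are therefore slightly above the suggested 15–20 N, but below 30 N. The tool position at the peak still crept by about 0.3 mm between the last two taps, which I could not tell apart from measurement noise.

**After release:** The wrist force was about zero and the mallet lay flat, well clear of the jig. The multimeter, bottle, dish and screwdriver looked unmoved in the last scene picture; I compared these by eye only.

**Not tested:** I did not check the tightness of the case directly. I inferred it from the force the wedge took and from its not advancing.

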